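# Test gauge pressed onto the air block's leaning nipple

## Task

Slide the lidded pot that stands in front of the air block across the bench, without lifting it, onto the empty painted ring at the side, and leave it standing centred on that ring. Then take the test gauge from its cup, press its socket squarely down along the leaning brass nipple until the sprung collar snaps through, and finish while still gripping the gauge and holding the collar down against its spring: do not let go. Leave the tape, bottle, beaker and tin alone.

Things in the scene. Friction and masses are not known exactly. Their poses are not given: they have to be found in the camera images.
- pot_knob (a point): Loose steel pot with a fixed lid, 110 mm diameter (lid rim 116 mm), about 0.65 kg, slides easily. The point is on its axis, in the black upright knob of the lid, 135 mm above the pot's underside; the knob is 26 mm in diameter and stands from 116 mm (lid top) to 150 mm above the underside. z is up. It starts on a painted ring in front of the air block, in the way of the nipple.
- ring (a point): Centre of the empty painted ring on the bench (128 mm outer diameter, 6 mm wide line, flat), to the left or right of the air block; on the other side stands the gauge's cup.
- gauge_mid (a point): Loose test gauge, 96 mm long, 0.2 kg, standing socket down in a black cup (58 mm diameter, 16 mm high, inner floor 5 mm above the bench). The point is on its axis, half-way, 48 mm above the socket's mouth; z points from socket to dial, x and y are square to the grip's flats. From the mouth: socket 0 to 36 mm, black square grip 28 x 28 mm from 36 to 86 mm, round dial 28 mm wide to 96 mm.
- gauge_mouth (a point): Centre of the mouth of the gauge's steel socket, at its lower end; same axes as gauge_mid. The socket is 40 mm in outer diameter; its bore is about 16 mm wide and 30 mm deep.
- nipple (a point): Brass nipple of the fixed air block. The point is on its axis at the top face of the steel collar at rest, 55 mm above the bench; z points outward along the nipple, leaning 25 degrees from vertical towards the robot; y is level. The nipple is 13 mm thick, stands 20 mm out of the collar, tapering to 5 mm over the last 9 mm. The collar is 34 mm wide; the rim of the gauge's socket presses on it.
- collar (a joint): How far the collar is pressed down along the nipple, 0 (rest) to 0.008 m (stop). It resists with about 7 N at first, about 12 N at 2 mm, then snaps through and pushes back with about 6 to 7 N beyond 6 mm; fully seated is 7 to 8 mm. When let go it springs back and pushes the gauge off.
- tape_mid (a point): Bystander: roll of masking tape lying flat, 100 mm diameter, 36 mm high; its centre.
- bottle_mid (a point): Bystander: amber bottle, 52 mm diameter, 130 mm high; its centre.
- beaker_mid (a point): Bystander: white open beaker, 72 mm diameter, 85 mm high; half-way up its axis.
- tin_mid (a point): Bystander: steel tin, 72 mm diameter, 90 mm high; its centre.
Things that resemble listed ones, but are neither listed nor needed, are in the scene too. What is shaped like the part that bears pot_knob but blue, brown or turquoise is not meant.

How it is judged:
By the outcome, as a careful person would: the job done as asked, in the order asked, and still so for the second after the job is handed in, while the arm keeps its last pose, push and grip.
It also fails if it takes over 58 s, if anything falls off the work surface, if the arm or the gripper's body presses on something with over 40 N, if the wrist force passes 120 N, or if a joint passes its speed limit or range.

## Robot

A 6-joint arm with a two-finger parallel gripper is mounted at the origin on the work surface. World frame = base frame: x ahead of the robot, y to its left, z up, the work surface at z = 0. Lengths are in m, angles in degrees, forces in N, time in s.
With the tool pointing down it reaches from about 0.325 to 0.9 m from the base axis. Payload 3.5 kg.
Tool frame: the origin (TCP) lies at the very end of the fingers, on their centre line; the grasp point (between the pads) lies 19 mm behind it (grasp_offset is the x of the grasp point in the tool frame, in m); x points along the fingers, y is the direction in which the jaws open and shut, and the axes are right-handed (so a half turn about x gives the same grasp; the last joint's range is limited). The gripper opens to 85 mm and grips with 20 to 120 N. Pads are 22 mm wide; open, the fingers measure 114 mm over their backs; the gripper's body (76 mm by 85 mm) begins 54 mm behind the grasp point. The pads swing forward as they close: fully open they stand 13 mm farther back than shut.
Start: joints at [67.873, 15.837, -1.513, 72.651, 0, 84.076], TCP at [0.174, 0.6, 0.201] pointing down, gripper open.
Joint ranges: [-178.77, 178.77], [-48.84, 107.48], [-61.69, 71.31], [-111.58, 123.2], [-90, 87.43], [-180, 180]. Speed limits (degrees/s): [147.25, 147.25, 180, 180, 180, 180].

## Interface

Orientations are given as a 3x3 rotation matrix whose columns are the frame's x, y, z axes.
In Python, from station import * gives the robot as it stands. Calls block until the motion is done:
- move_to(position, orientation): joint-space move of the TCP to a pose.
- line_to(position, attitude=None, feed=0.15): straight line of the TCP; attitude=None keeps the orientation; feed is the mean speed in m/s.
- move_joints(angles): joint-space move.
- release() and gripper_close(f_grip=None): open the fingers fully, or close them until they stop; f_grip is the grip in N (None keeps the last).
- pause(seconds).
- inverse_kinematics(position, orientation): joint angles nearest the present ones, or None.
- read_state(): the state.
- get_image(name): name is "scene" or "top"; returns a dict with "pixels" (384x512x3 uint8, red, green, blue), "camera_matrix" (3x3 intrinsics, pixels), "k1" (the pictures are not rectified: a ray, as slopes to the right and down, at radius r is drawn at 1 + k1 r^2 times it, then the intrinsics apply), "R" (3x3) and "t" (3): a world point X has camera coordinates R X + t. Camera axes: x right, y down, z forward; pixel columns grow to the right and rows downward; lengths in m; the calibration is good to about 2 mm. A picture is of the moment at which its call begins. There is no depth.
A pose or a line that the arm cannot do raises Unreachable and nothing moves.
- finish_job(): hands the job in, once; it reports no verdict.
The state is a dict: "time": time; "joint_positions": joint angles; "qd": joint speeds; "joint_torque": joint torques, N m; "tool_pos": TCP position; "tool_rot": TCP orientation; "wrist_force": force on the tool from outside, world axes, zero at the start; "wrist_torque": the same for the moment, N m; "finger_gap": finger opening in m.
Only numpy, scipy, OpenCV 4.12 (cv2) and the standard library are available. Lean on these libraries where they do the work, as an engineer would, in place of code of your own. Each camera call takes 0.05 s, during which the arm holds its last target.

## Working session

There is one attempt and no reset: what is moved stays moved. The work goes in short steps, each a Python script; the robot and the scene stay as the last script left them, time stands still between calls to the robot, and variables do not carry over. Pictures are saved under pics/ and viewed, and the job is handed in when it is done.

```bash
ls; mkdir -p pics; python3 - <<'E'
from station import *
import cv2,numpy as np
s=read_state();print(s['time'],s['tool_pos'],s['finger_gap'])
for n in("scene","top"):
    im=get_image(n);cv2.imwrite(f"pics/{n}0.png",cv2.resize(im["pixels"][:,:,::-1],(800,600),interpolation=cv2.INTER_CUBIC))
    print(n,im["camera_matrix"],im["k1"],im["R"],im["t"])
    np.savez(f"{n}0.npz",**im)
E
```

```text
pics
0.0 [0.1740992  0.59937811 0.2002517 ] 0.08527350366067747
scene [[444.05817181   0.         264.27833693]
 [  0.         444.05817181 196.80220651]
 [  0.           0.           1.        ]] 0.011385579051712948 [[-0.80658051  0.59099739  0.01224651]
 [ 0.46600241  0.64846341 -0.60194432]
 [-0.36368893 -0.47980965 -0.79844415]] [ 0.45434994 -0.207681    1.40473295]
top [[467.85959319   0.         252.64134028]
 [  0.         467.85959319 189.05724635]
 [  0.           0.           1.        ]] -0.1594827692562087 [[-0.01011576 -0.99994716 -0.00183002]
 [-0.99761686  0.01021707 -0.0682364 ]
 [ 0.06825149  0.0011354  -0.9976675 ]] [0.01266986 0.57462551 1.47395945]
```

View pics/scene0.png

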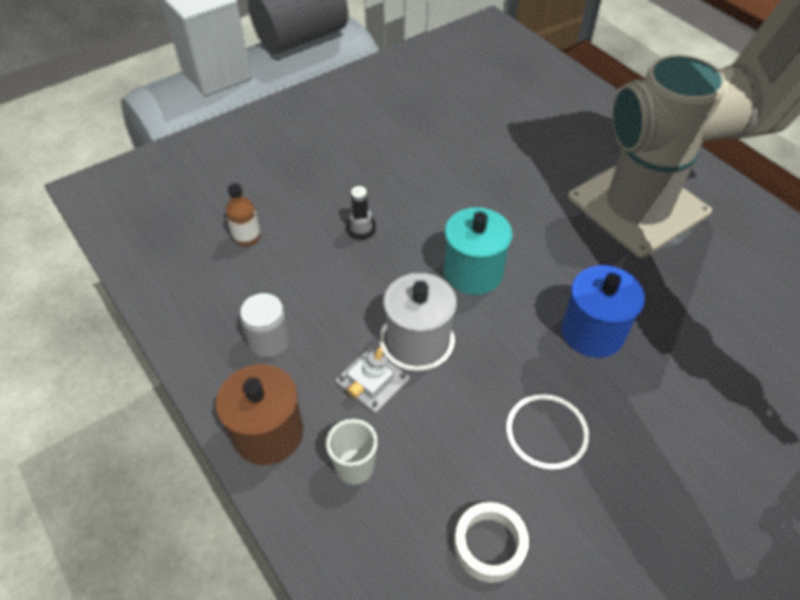

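View pics/top0.png

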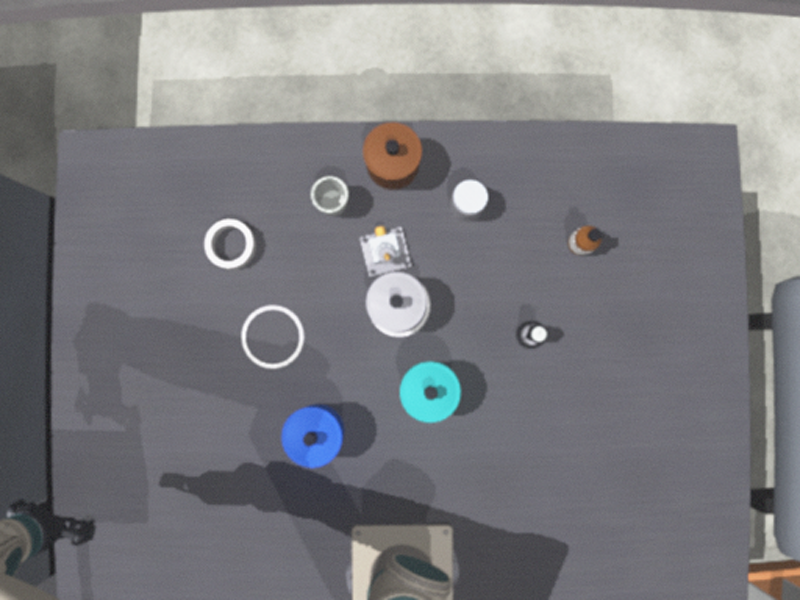

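The scene view shows the steel pot at about (420,320) in front of the air block at (372,375), the empty ring at (547,430) and the gauge in its cup at (360,212). In the top view they are at (397,303), (386,250), (272,337) and (533,334). There are four pots: steel, turquoise (430,391), blue (311,437) and brown (392,153), all top view. Only the steel one is uncoloured and stands on a ring in front of the block. I'll confirm that in enlarged crops.

```bash
cat > h.py <<'E'
import numpy as np,cv2
from scipy.optimize import least_squares
def load(n): return dict(np.load(n+".npz"))
def proj(im,X):
    X=np.atleast_2d(X); c=X@im["R"].T+im["t"]; s=c[:,:2]/c[:,2:]
    r2=(s**2).sum(1,keepdims=True); s=s*(1+float(im["k1"])*r2)
    K=im["camera_matrix"]; return s*[K[0,0],K[1,1]]+K[:2,2]
def tri(obs):  # [(im,(u,v))]
    f=lambda X: np.concatenate([proj(im,X)[0]-uv for im,uv in obs])
    r=least_squares(f,[.5,0,.05]); return r.x,r.fun
def onplane(im,uv,z):
    r=least_squares(lambda p: proj(im,[p[0],p[1],z])[0]-uv,[.5,0]); return r.x
def crop(im,name,u0,v0,w,h,k):
    c=im["pixels"][v0:v0+h,u0:u0+w,::-1]
    c=cv2.resize(c,None,fx=k,fy=k,interpolation=cv2.INTER_CUBIC)
    for i in range(0,w,10):
        cv2.line(c,(i*k,0),(i*k,6 if i%50 else 14),(0,255,255),1)
        if i%20==0: cv2.putText(c,str(u0+i),(i*k,24),0,.4,(0,255,255),1)
    for i in range(0,h,10):
        cv2.line(c,(0,i*k),(6,i*k),(0,255,255),1)
        if i%20==0: cv2.putText(c,str(v0+i),(8,i*k+4),0,.4,(0,255,255),1)
    cv2.imwrite("pics/"+name,c)
E
python3 - <<'E'
from h import *
s=load("scene0");t=load("top0")
crop(s,"s_a.png",205,110,100,150,4) if 0 else crop(s,"s_a.png",205,165,95,100,6)
crop(s,"s_g.png",210,110,50,50,12)
crop(t,"t_a.png",220,135,70,90,6)
crop(t,"t_g.png",320,195,45,40,12)
E
```

```text
(no output)
```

View pics/s_a.png

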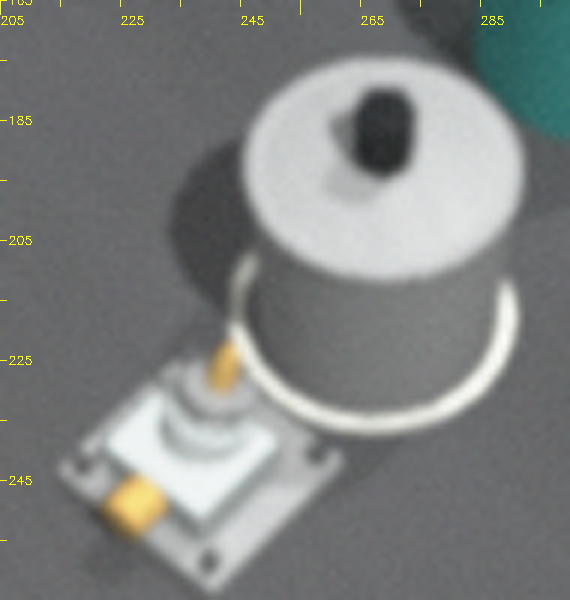

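View pics/s_g.png

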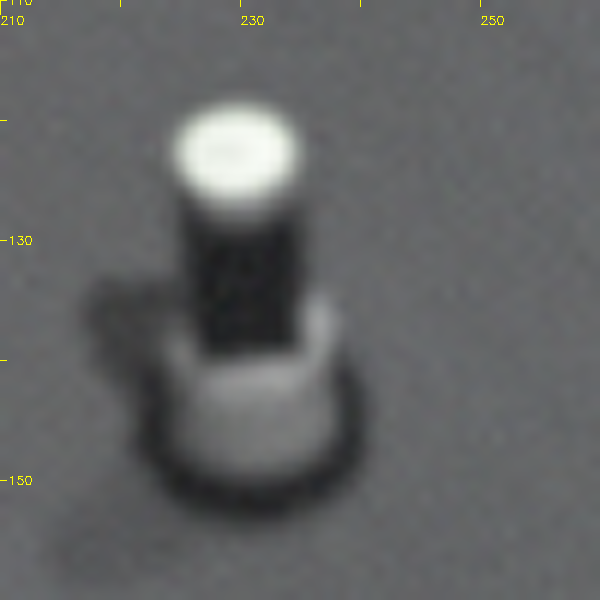

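View pics/t_a.png

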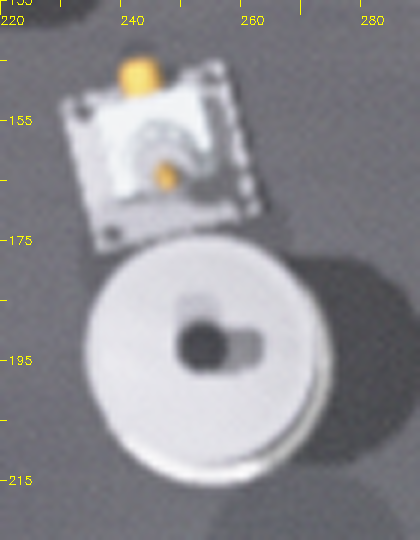

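View pics/t_g.png

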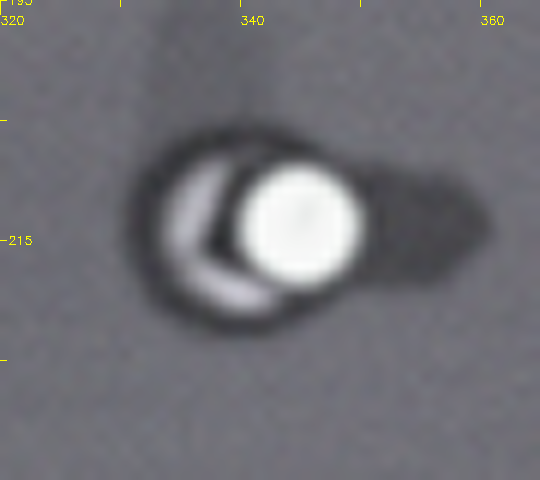

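```bash
python3 - <<'E'
from h import *
np.set_printoptions(precision=4,suppress=True)
s=load("scene0");t=load("top0")
print("knobtop",tri([(s,(269.2,182.3)),(t,(253.6,192.6))]))
print("lid",tri([(s,(268.8,193)),(t,(253.4,193.8))]))
print("dial",tri([(s,(229.8,122.2)),(t,(344.9,213.7))]))
print("cup t",onplane(t,(340.2,214.3),.016),"cup s",onplane(s,(230.8,143.5),.016))
# ring fit by colour, white pixels near
for im,(u,v,w,h),n in((s,(315,245,70,60),'s'),(t,(150,192,50,48),'t')):
    g=im["pixels"][v:v+h,u:u+w].min(2); ys,xs=np.where(g>170)
    W=np.array([onplane(im,(x+u,y+v),0) for x,y in zip(xs,ys)])
    c=least_squares(lambda p:np.hypot(*(W-p[:2]).T)-p[2],[*W.mean(0),.06]).x
    print("ring",n,len(W),c)
# pot ring in scene, lower arc
im=s;W=[]
for y in range(205,240):
  for x in range(243,294):
    if im["pixels"][y,x].min()>185 and y>216: W.append(onplane(im,(x,y),0))
W=np.array(W);print("potring",len(W),least_squares(lambda p:np.hypot(*(W-p[:2]).T)-.061,W.mean(0)).x)
crop(s,"s_r.png",315,245,70,60,8)
E
```

```text
knobtop (array([0.5548, 0.0046, 0.1483]), array([-0.2636, -0.0279, -0.2066,  0.2406]))
lid (array([0.5544, 0.0047, 0.1052]), array([-0.0519, -0.0055, -0.0407,  0.0473]))
dial (array([ 0.4905, -0.2712,  0.0991]), array([-0.4243, -0.0459, -0.2735,  0.3592]))
cup t [ 0.491  -0.2731] cup s [ 0.493  -0.2673]
ring s 503 [0.4937 0.2637 0.0608]
ring t 369 [0.4939 0.2627 0.0608]
potring 202 [0.5646 0.0024]
```

```bash
cat >> h.py <<'E'
def overlay(im,name,circs,u0,v0,w,h,k,pts=()):
    c=cv2.resize(im["pixels"][v0:v0+h,u0:u0+w,::-1],None,fx=k,fy=k,interpolation=cv2.INTER_CUBIC)
    a=np.linspace(0,2*np.pi,60)
    for (x,y,z,r) in circs:
        P=proj(im,np.c_[x+r*np.cos(a),y+r*np.sin(a),0*a+z])
        cv2.polylines(c,[np.round((P-[u0,v0]+.5)*k).astype(int)],True,(0,0,255),1)
    for p in pts:
        q=np.round((proj(im,p)-[u0,v0]+.5)*k).astype(int); cv2.polylines(c,[q],False,(0,255,0),1)
    return c
def both(name,boxes,ims,circs,k,pts=()):
    cs=[overlay(im,'',circs,*b,k,pts) for im,b in zip(ims,boxes)]
    H=max(c.shape[0] for c in cs); cs=[cv2.copyMakeBorder(c,0,H-c.shape[0],0,4,0) for c in cs]
    cv2.imwrite("pics/"+name,np.hstack(cs))
E
python3 - <<'E'
from h import *
s=load("scene0");t=load("top0")
p=(.555,.0046);g=(.4905,-.2705)
both("ov_pot.png",[(240,165,58,78),(228,168,50,50)],(s,t),[(*p,.116,.058),(*p,.15,.013),(*p,0,.055)],7)
both("ov_g.png",[(210,110,40,50),(322,198,40,35)],(s,t),[(*g,.101,.014),(*g,.041,.02),(*g,.016,.029),(*g,0,.029)],9)
E
```

```text
(no output)
```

View pics/ov_pot.png

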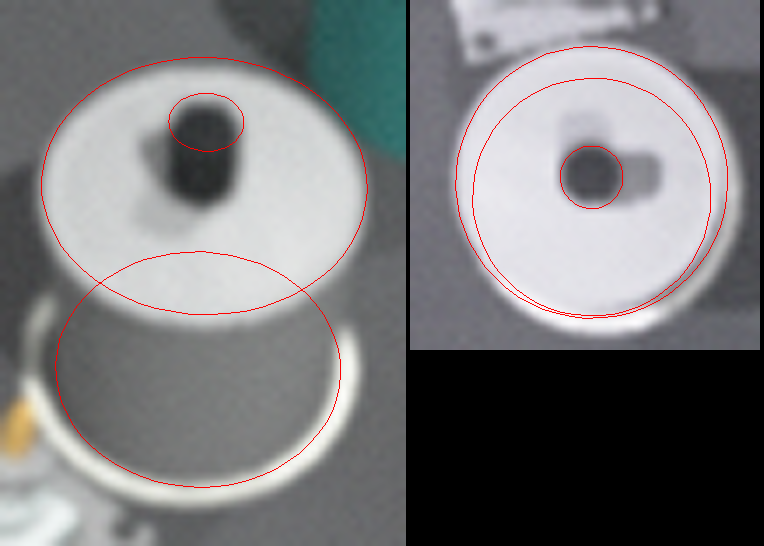

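View pics/ov_g.png

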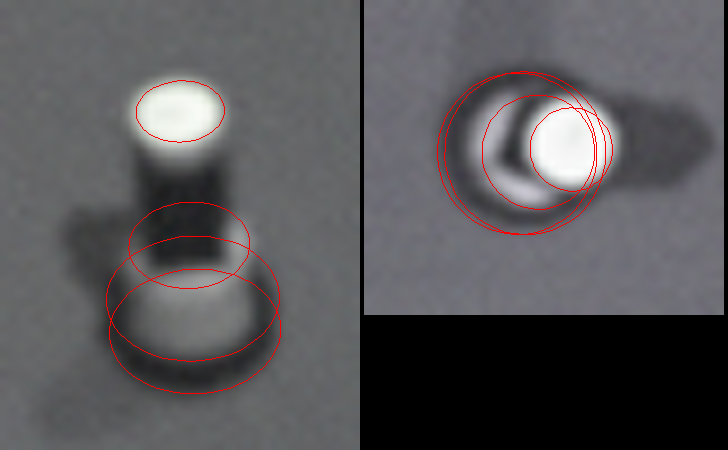

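Both overlays fit to within about 1 px. The crop confirms the steel pot: plain metal, standing on a ring and overlapping the nipple. Next I grip the knob with the jaws along y.

```bash
python3 - <<'E'
from station import *
from h import *
np.set_printoptions(precision=4,suppress=True)
R=np.array([[0,0,1],[0,1,0],[-1,0,0]],float)
def st(l):
    s=read_state();print(l,round(s['time'],2),np.array(s['tool_pos']),np.array(s['wrist_force']),round(s['finger_gap'],4))
move_to([.5545,.0042,.2],R); st("above")
line_to([.5545,.0042,.121],feed=.12); st("down")
gripper_close(25); st("grip")
for n in("scene","top"):
    im=get_image(n);np.savez(n+"1.npz",**im)
cv2.imwrite("pics/g1.png",np.hstack([cv2.resize(load("scene1")["pixels"][150:250,220:320,::-1],(400,400)),cv2.resize(load("top1")["pixels"][150:230,210:290,::-1],(400,400))]))
E
```

```text
above 2.61 [0.5545 0.0049 0.2   ] [-0.155  -0.3265 -0.1147] 0.0855
down 3.42 [0.5551 0.0042 0.1216] [-0.3672  0.7802  0.5372] 0.0856
grip 4.18 [0.5545 0.0042 0.121 ] [ 0.2664 -0.6894 -0.1595] 0.0001
```

View pics/g1.png

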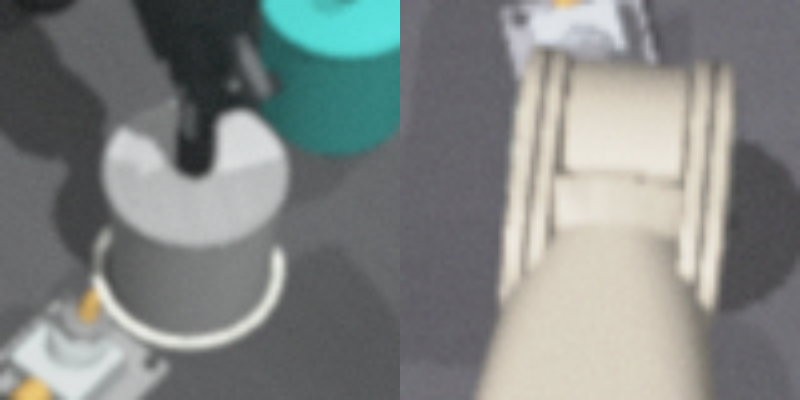

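The gap is 0, so the jaws closed past the knob. I'll look more closely.

```bash
python3 - <<'E'
from h import *
s=load("scene1")
p=(.5545,.0042)
import numpy as np
c=overlay(s,'',[(*p,.116,.058),(*p,.15,.013)],235,150,70,80,7,[np.array([[.5545,.0042,.121],[.5545,.0042,.14]])])
d=cv2.resize(s["pixels"][150:230,235:305,::-1],None,fx=7,fy=7,interpolation=cv2.INTER_CUBIC)
c=np.hstack([c,np.clip(d.astype(float)*2.,0,255).astype('uint8')])
cv2.imwrite("pics/g1b.png",cv2.resize(c,(800,457)))
E
```

```text
(no output)
```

View pics/g1b.png

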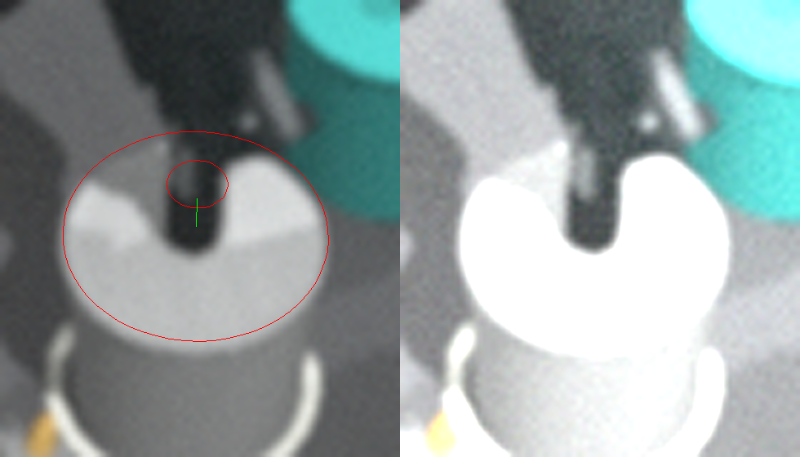

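```bash
python3 - <<'E'
from h import *
a=load("scene0")["pixels"];b=load("scene1")["pixels"]
v=np.hstack([cv2.resize(x[160:245,235:302,::-1],None,fx=6,fy=6,interpolation=cv2.INTER_CUBIC) for x in(a,b)])
cv2.imwrite("pics/cmp.png",v[:, :800])
# lid bottom edge & right edge profiles
for x in (a,b):
    g=x.mean(2); print(g[203:218,268].astype(int), g[220:242,268].astype(int), g[195,284:300].astype(int), g[195,238:252].astype(int))
E
```

```text
[215 212 215 215 215 215 214 204 173 137 123 120 120 120 121] [121 121 121 123 123 121 125 122 121 122 124 119 122 148 196 220 195 139
 103  96  96  95] [220 220 220 218 219 217 205 178 129  96  92  96  93  93  93  94] [ 71  68  70  68  70  67  82 115 170 200 208 208 205 204]
[186 188 188 184 187 187 187 179 156 135 124 124 121 122 121] [122 126 122 122 125 124 121 123 120 122 121 125 127 150 197 224 197 141
 104  93  93  96] [186 185 187 187 184 188 180 156 117  97  92  94  92  94  95  95] [ 69  66  69  70  67  67  75 109 147 173 182 183 181 181]
```

View pics/cmp.png

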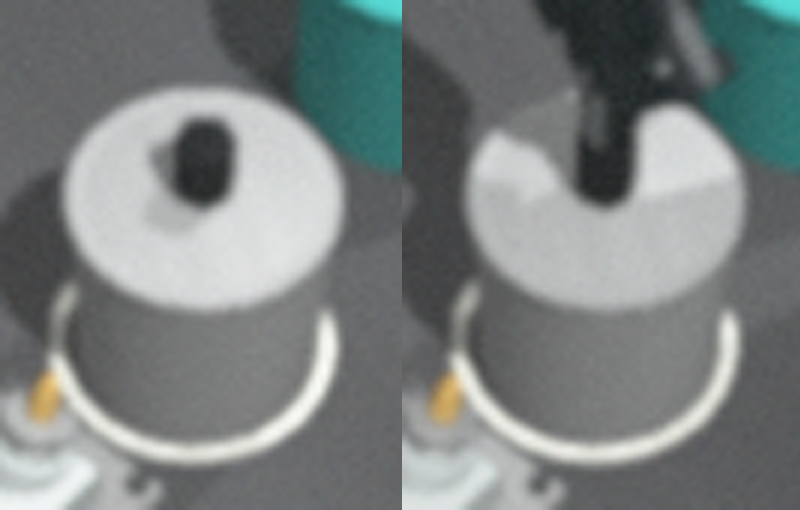

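```bash
python3 - <<'E'
from h import *
from station import *
s=read_state();print(s['tool_pos'],s['tool_rot'],s['joint_positions'],s['finger_gap'])
a=load("scene1");p=np.array([[.5545,.0042,z] for z in (.121,.14,.194,.25,.3)])
print(proj(a,p))
cv2.imwrite("pics/full1.png",overlay(a,'',[],190,20,200,200,4,[p]).astype('uint8')[:600])
c=overlay(a,'',[],200,60,150,150,5,[p]); c=np.clip(c.astype(float)**.6*9,0,255).astype('uint8');cv2.imwrite("pics/full1.png",c[:600])
E
```

```text
[0.55447568 0.00420941 0.12097002] [[-6.56813596e-05 -1.76789401e-05  9.99999998e-01]
 [-1.12116831e-05  1.00000000e+00  1.76782037e-05]
 [-9.99999998e-01 -1.12105219e-05 -6.56815578e-05]] [-6.24435072e+00  1.19450646e+01 -1.66312272e+01  6.14273793e+01
 -1.04789693e-03 -6.24536359e+00] 0.00027619936274421447
[[268.72724784 189.00434642]
 [268.88409242 184.23320075]
 [269.3547881  169.91685175]
 [269.8859236  153.76583255]
 [270.40213768 138.07222909]]
```

View pics/full1.png

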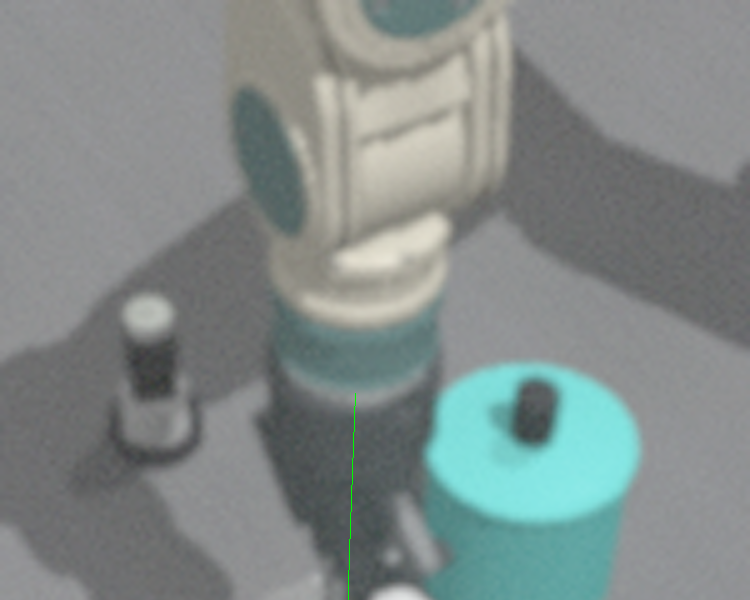

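```bash
python3 - <<'E'
from station import *
from h import *
release()
for n in("scene",):
    im=get_image(n);np.savez(n+"2.npz",**im)
line_to([.5545,.0042,.19],feed=.2)
im=get_image("scene");np.savez("scene3.npz",**im)
s=read_state();print(s['time'],s['tool_pos'],s['wrist_force'],s['finger_gap'])
f=lambda a,l:np.clip(overlay(a,'',[],230,120,75,95,5,l).astype(float)**.6*9,0,255).astype('uint8')
a=load("scene2");b=load("scene3")
T=lambda z:[np.array([[.5545,.0042+d,z] for d in(-.0425,.0425)])]
cv2.imwrite("pics/open.png",np.hstack([f(a,T(.121)),f(b,T(.19))]))
E
```

```text
5.6583 [0.5540032  0.00424811 0.18939935] [-0.52243736  0.01841581 -0.07353036] 0.08548741297129207
```

View pics/open.png

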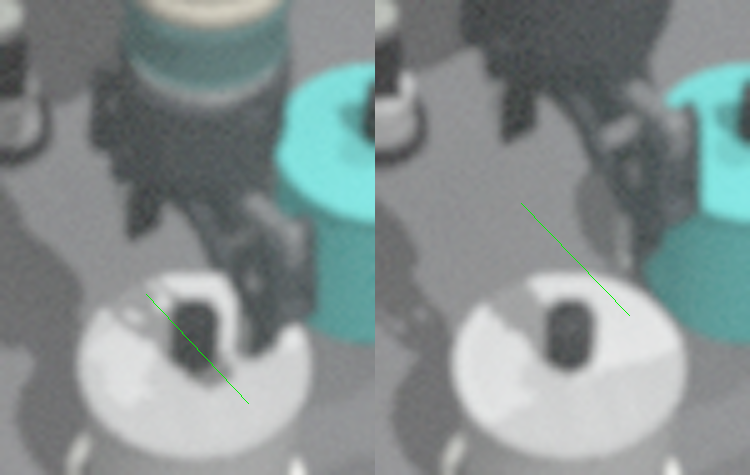

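```bash
python3 - <<'E'
from h import *
s=load("scene0");t=load("top0")
print(proj(s,[0,0,0])*1.5625,proj(t,[0,0,0])*1.5625, proj(t,[.174,.599,.2]))
c=overlay(t,'',[],0,290,110,90,7,[np.array([[.174,.599,z] for z in(.2,.213,.24,.3)])])
for z in (.2,.213):
  pass
cv2.imwrite("pics/start.png",np.clip(c.astype(float)**.6*9,0,255).astype('uint8'))
E
```

```text
[[637.67549284 204.77569048]] [[400.88349968 573.48415202]] [[ 49.05096471 325.20967476]]
```

View pics/start.png

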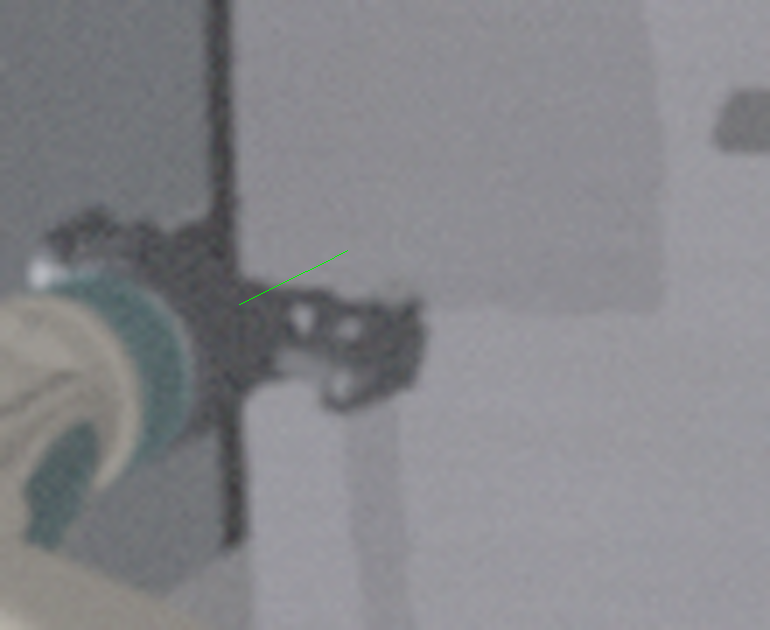

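The tips look about 25 mm away from where TCP should project. Before going on, I'll triangulate the closed fingertips in free space with both cameras.

```bash
python3 - <<'E'
from station import *
from h import *
a=np.radians(45);s_,c_=np.sin(a),np.cos(a)
R=np.array([[s_,0,c_],[0,1,0],[-c_,0,s_]])
move_to([.55,.2,.2],R); gripper_close(25)
for n in("scene","top"):
    im=get_image(n);np.savez(n+"4.npz",**im)
s=read_state();p=np.array(s['tool_pos']);print(s['time'],p,s['finger_gap'])
A=load("scene4");B=load("top4");x=np.array(s['tool_rot'])[:,0]
L=[np.array([p-x*d for d in(0,.02,.073,.15)])]
us,ut=proj(A,p)[0].astype(int),proj(B,p)[0].astype(int);print(us,ut)
both("tip.png",[(us[0]-35,us[1]-50,70,80),(ut[0]-35,ut[1]-30,70,80)],(A,B),[],5,L)
im=cv2.imread("pics/tip.png");cv2.imwrite("pics/tip.png",np.clip(im.astype(float)**.6*9,0,255).astype('uint8'))
E
```

```text
7.4667 [0.54995947 0.20006044 0.2000116 ] 2.9120488958493532e-05
[325 223] [183 194]
```

View pics/tip.png

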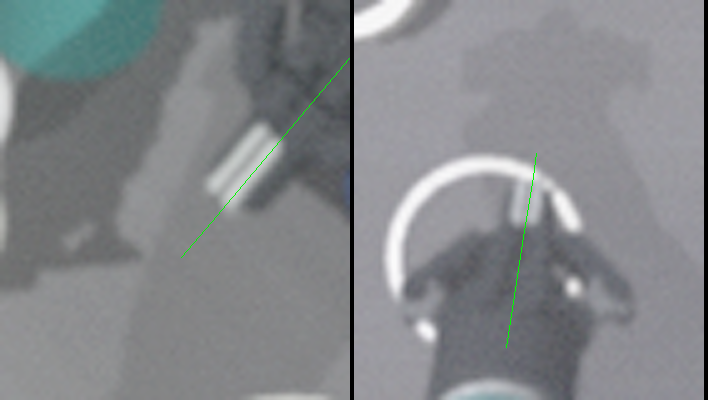

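```bash
python3 - <<'E'
from h import *
A=load("scene4");B=load("top4")
X,r=tri([(A,(333.9,211.9)),(B,(182.1,199.1))]);print(X,r)
d=X-np.array([.55,.2001,.2]);a=np.radians(45)
print(d, "along tool x",d@[np.sin(a),0,-np.cos(a)],"z",d@[np.cos(a),0,np.sin(a)])
E
```

```text
[0.53406415 0.2008688  0.23246333] [-0.18673368 -0.01892728 -0.17963676  0.17227194]
[-0.01593585  0.0007688   0.03246333] along tool x -0.034223394108500615 z 0.011686694291527164
```

```bash
python3 - <<'E'
import station
print([n for n in dir(station) if not n.startswith('_')])
print(getattr(station,'grasp_offset',None))
s=station.read_state();print(s.keys());print(s['joint_positions'],s['tool_rot'],s['wrist_force'])
E
```

```text
['Unreachable', 'finish_job', 'get_image', 'grasp_offset', 'gripper_close', 'inverse_kinematics', 'line_to', 'move_joints', 'move_to', 'pause', 'read_state', 'release']
-0.0187
dict_keys(['time', 'joint_positions', 'qd', 'joint_torque', 'tool_pos', 'tool_rot', 'wrist_force', 'wrist_torque', 'finger_gap'])
[ 21.99989821 -11.31501361 -45.75156586  12.72346029 -15.35457203
  15.94053921] [[ 7.07131135e-01 -1.09224625e-04  7.07082419e-01]
 [ 1.11290209e-04  9.99999993e-01  4.31743904e-05]
 [-7.07082418e-01  4.81613947e-05  7.07131142e-01]] [-0.51413317 -0.24942418  0.6301614 ]
```

The real fingertips are about 36 mm from the reported TCP, which explains the miss: they closed just above the knob. I need to know whether this is a tool offset or a joint offset, so I'll take two more poses.

```bash
cat > m.py <<'E'
from station import *
from h import *
np.set_printoptions(precision=4,suppress=True)
def rot(tilt,yaw=0):
    a=np.radians(tilt);s,c=np.sin(a),np.cos(a)
    R=np.array([[s,0,c],[0,1,0],[-c,0,s]]);y=np.radians(yaw)
    return np.array([[np.cos(y),-np.sin(y),0],[np.sin(y),np.cos(y),0],[0,0,1]])@R
def shoot(tag):
    for n in("scene","top"):
        im=get_image(n);np.savez(n+tag+".npz",**im)
    s=read_state();np.savez("st"+tag+".npz",p=s['tool_pos'],R=s['tool_rot'],q=s['joint_positions'])
    p=np.array(s['tool_pos']);x=np.array(s['tool_rot'])[:,0];print(tag,round(s['time'],2),p,np.array(s['joint_positions']))
    A=load("scene"+tag);B=load("top"+tag)
    L=[np.array([p-x*d for d in(0,.02,.073,.15)])]
    us,ut=np.round(proj(A,p)[0]).astype(int),np.round(proj(B,p)[0]).astype(int)
    bs=[(us[0]-35,us[1]-60,70,80),(ut[0]-35,ut[1]-30,70,80)];print(bs)
    both("tip%s.png"%tag,bs,(A,B),[],5,L)
    im=cv2.imread("pics/tip%s.png"%tag);cv2.imwrite("pics/tip%s.png"%tag,np.clip(im.astype(float)**.6*9,0,255).astype('uint8'))
E
python3 - <<'E'
from m import *
move_to([.6,.02,.25],rot(35)); shoot("5")
move_to([.5,-.12,.25],rot(45,-60)); shoot("6")
E
```

```text
5 8.38 [0.5984 0.0216 0.2479] [ -6.0218 -11.2308 -33.4355  33.1218   3.532   -5.0278]
[(np.int64(224), np.int64(108), 70, 80), (np.int64(212), np.int64(145), 70, 80)]
6 9.43 [ 0.5002 -0.1196  0.25  ] [  1.8234 -10.8592 -36.4397  39.0971 -38.5086  52.7854]
[(np.int64(222), np.int64(54), 70, 80), (np.int64(265), np.int64(180), 70, 80)]
```

View pics/tip5.png

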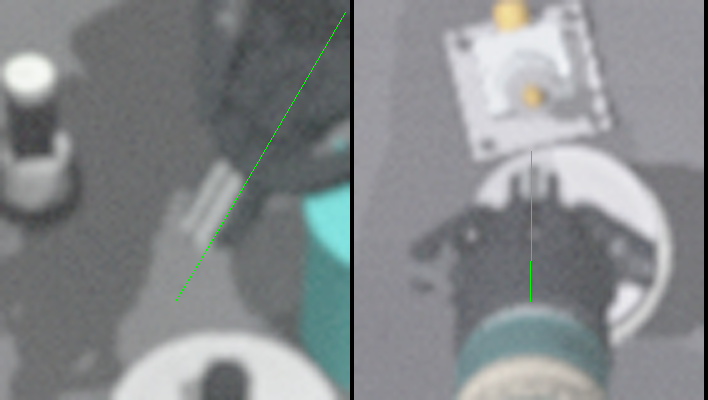

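View pics/tip6.png

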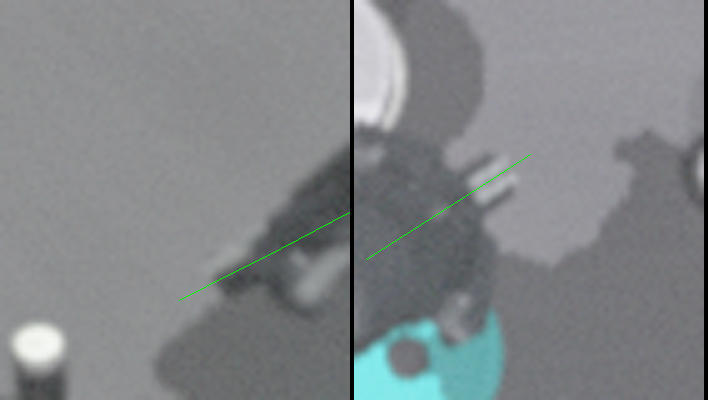

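```bash
python3 - <<'E'
from h import *
for tag,us,ut in(("4",(333.9,211.9),(182.1,199.1)),("5",(262.5,155.1),None),("6",(265.1,107.5),(295.7,215.5))):
    A=load("scene"+tag);B=load("top"+tag)
    if tag=="4":
        a=np.radians(45);R=np.array([[np.sin(a),0,np.cos(a)],[0,1,0],[-np.cos(a),0,np.sin(a)]]);p=np.array([.55,.2001,.2])
    else:
        st=np.load("st%s.npz"%tag);p=st["p"];R=st["R"]
    obs=[(A,np.array(us))]+([(B,np.array(ut))] if ut else [])
    for d in([-.034,0,.0117],[-.030,0,.011],[-.034,0,0]):
        X=p+R@d; print(tag,d,[np.round(proj(im,X)[0]-uv,1) for im,uv in obs])
    if ut: X,r=tri(obs);print(R.T@(X-p))
E
```

```text
4 [-0.034, 0, 0.0117] [array([-0.5, -0.2]), array([0.1, 0.1])]
4 [-0.03, 0, 0.011] [array([-1.6,  1.3]), array([ 0.3, -0.7])]
4 [-0.034, 0, 0] [array([1.9, 0.2]), array([0.6, 3.2])]
[-0.03422339  0.0007688   0.01168669]
5 [-0.034, 0, 0.0117] [array([-0.2,  0.1])]
5 [-0.03, 0, 0.011] [array([-0.8,  1.6])]
5 [-0.034, 0, 0] [array([3.4, 0.3])]
6 [-0.034, 0, 0.0117] [array([-1.6, -2.4]), array([ 0. , -2.4])]
6 [-0.03, 0, 0.011] [array([-2.5, -1.6]), array([ 0.7, -2.8])]
6 [-0.034, 0, 0] [array([1.5, 1.3]), array([-2.9, -0.7])]
[-0.02761363 -0.00565856  0.00231278]
```

Poses 4 and 5 agree: the finger ends lie 34 mm behind the reported TCP, along the tool axis only. The 11.7 mm in z is just the pads' front face. I'll regrip on that basis and check a picture before closing.

```bash
python3 - <<'E'
from m import *
A=load("scene4");p=np.array([.55,.2001,.2]);R=rot(45)
for L in(.02,.03,.037,.045): print(L,proj(A,p+R@[-.034-L,0,.0117])[0],"obs 342.5,198.5")
release()
move_to([.5545,.0042,.17],rot(0))
line_to([.5545,.0042,.093],feed=.1)
pause(.2)
im=get_image("scene");np.savez("scene7.npz",**im)
s=read_state();print(s['time'],s['tool_pos'],np.array(s['wrist_force']))
c=overlay(im,'',[(.5545,.0042,.116,.058),(.5545,.0042,.15,.013)],230,135,75,85,7,[np.array([[.5545,.0042+d,.140] for d in(-.0425,.0425)])])
cv2.imwrite("pics/o7.png",np.clip(c.astype(float)**.6*9,0,255).astype('uint8'))
E
```

```text
0.02 [339.4361 204.5456] obs 342.5,198.5
0.03 [342.4857 200.9243] obs 342.5,198.5
0.037 [344.6328 198.3749] obs 342.5,198.5
0.045 [347.0992 195.4465] obs 342.5,198.5
12.3417 [0.5551 0.0041 0.0937] [ 0.1724 -0.1386 -0.5816]
```

View pics/o7.png

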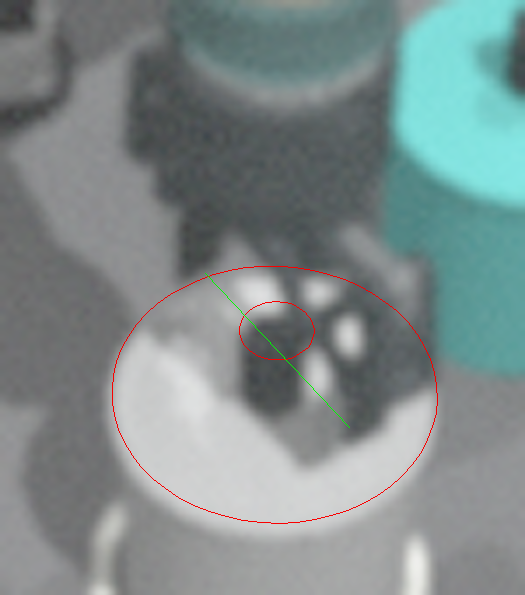

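The open finger ends now lie on the predicted line, at about (350,430) in the crop, with the knob between them. Closing.

```bash
python3 - <<'E'
from m import *
gripper_close(30)
s=read_state();print(s['time'],s['tool_pos'],np.array(s['wrist_force']),s['finger_gap'])
im=get_image("scene");np.savez("scene8.npz",**im)
c=overlay(im,'',[],230,135,75,85,7)
cv2.imwrite("pics/o8.png",np.clip(c.astype(float)**.6*9,0,255).astype('uint8'))
E
```

```text
12.9167 [0.5545 0.0045 0.093 ] [-0.3152  1.8009  0.5046] 0.024908745802673053
```

View pics/o8.png

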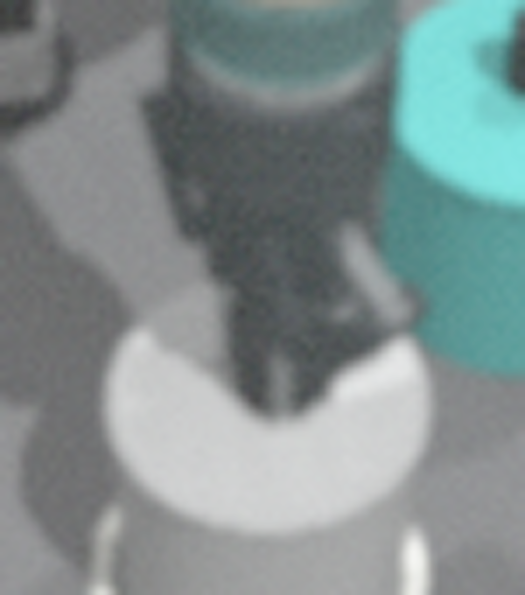

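```bash
python3 - <<'E'
from m import *
line_to([.4938,.263,.093],feed=.11)
pause(.2)
s=read_state();print(s['time'],s['tool_pos'],np.array(s['wrist_force']),s['finger_gap'])
im=get_image("scene");np.savez("scene9.npz",**im)
cv2.imwrite("pics/o9.png",cv2.resize(overlay(im,'',[],300,170,95,130,5),None,fx=.9,fy=.9))
a=load("scene0");W=[]
both("o9b.png",[(300,200,95,110)],(im,),[(.4938,.263,0,.055),(.4938,.263,0,.064),(.4938,.263,0,.058)],6)
E
```

```text
15.7333 [0.4938 0.2628 0.0929] [ 0.481  -1.8382 -0.9767] 0.02495587880025596
```

View pics/o9b.png

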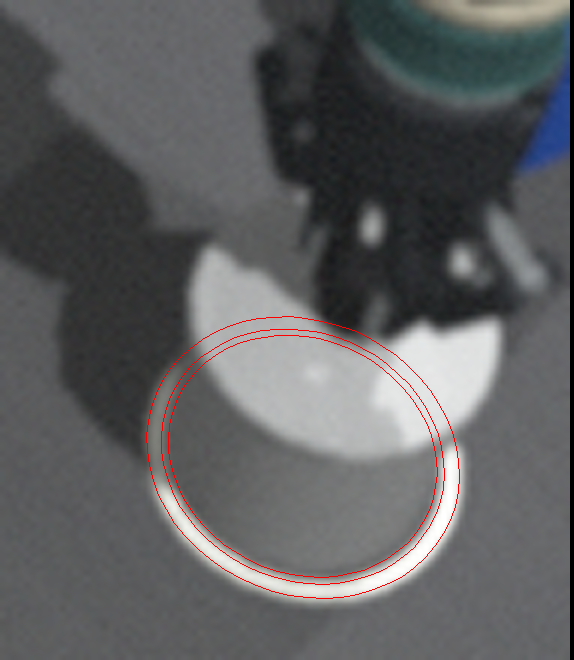

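```bash
python3 - <<'E'
from m import *
release()
line_to([.4938,.263,.19],feed=.25)
move_to([.4905,-.15,.25],rot(0)) 
for n in("scene","top"):
    im=get_image(n);np.savez(n+"10.npz",**im)
A=load("scene10");B=load("top10");p=(.4938,.263)
s=read_state();print(s['time'])
both("o10.png",[(310,190,75,110),(147,180,60,60)],(A,B),[(*p,.116,.058),(*p,.0,.061),(*p,.15,.013)],5.5 and 5)
both("o10c.png",[(315,215,65,85)],(A,),[],7)
E
```

```text
18.5833
```

View pics/o10.png

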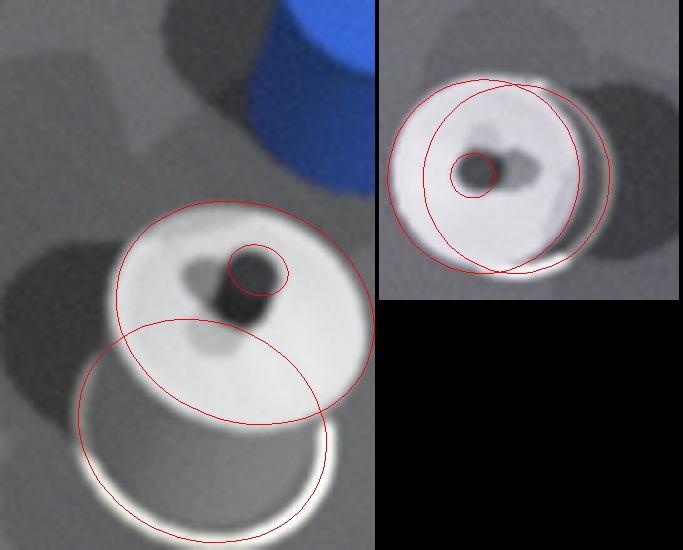

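View pics/o10c.png

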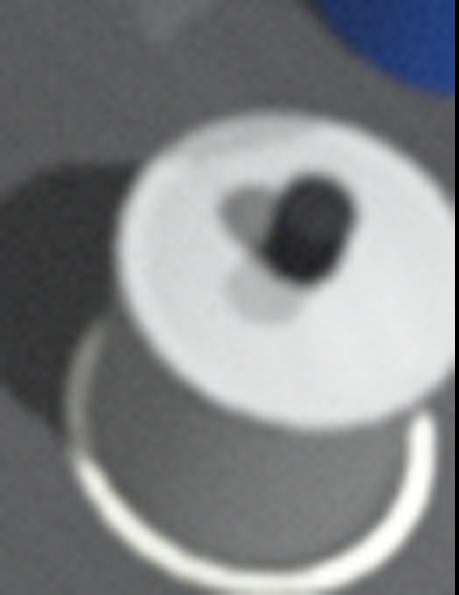

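```bash
cat > fit.py <<'E'
from h import *
from scipy.optimize import minimize
def fitknob(im,p0,zt=.150,zb=.116,r=.013):
    k=8; c=proj(im,[*p0,.133])[0].round().astype(int); w=12
    g=im["pixels"][c[1]-w:c[1]+w+1,c[0]-w:c[0]+w+1].astype(float).mean(2)
    a=np.linspace(0,2*np.pi,40)
    def model(p):
        P=np.vstack([proj(im,np.c_[p[0]+r*np.cos(a),p[1]+r*np.sin(a),0*a+z]) for z in(zt,zb)])
        h=cv2.convexHull(((P-c+w+.5)*k*16).round().astype(np.int32))
        m=np.zeros(((2*w+1)*k,)*2,np.uint8); cv2.fillConvexPoly(m,h,255,shift=4)
        m=cv2.GaussianBlur(m.astype(float)/255,(0,0),.7*k)
        return cv2.resize(m,(2*w+1,)*2,interpolation=cv2.INTER_AREA)
    dark=np.percentile(g,3)
    bright=np.percentile(g,80)
    y=np.clip((bright-g)/(bright-dark),0,1); y[y<.6]*=.3   # suppress lid shadows
    f=lambda p:((model(p)-y)**2).sum()
    best=min((minimize(f,np.array(p0)+d,method="Nelder-Mead",options=dict(initial_simplex=[np.array(p0)+d,np.array(p0)+d+[.003,0],np.array(p0)+d+[0,.003]],xatol=1e-4)) for d in([0,0],[.002,-.002])),key=lambda r:r.fun)
    return best.x,best.fun
E
python3 - <<'E'
from fit import *
for t,p in(("0",(.5545,.0042)),("10",(.4938,.262))):
    for n in("scene","top"):
        print(t,n,fitknob(load(n+t),p))
A=load("scene10")
# ring visible arc in scene10
W=[]
for y in range(215,300):
  for x in range(315,385):
    if A["pixels"][y,x].min()>150:
      q=onplane(A,(x,y),0); d=np.hypot(*(q-[.4938,.263]))
      if .055<d<.067 : W.append(q)
W=np.array(W)
print(len(W))
E
```

```text
0 scene (array([0.55757952, 0.00473273]), np.float64(25.609105533126648))
0 top (array([0.55715062, 0.00372446]), np.float64(4.245937546997672))
10 scene (array([0.49748511, 0.26091812]), np.float64(23.03033406134803))
10 top (array([0.49710987, 0.25830851]), np.float64(4.5793784874399455))
484
```

```bash
python3 - <<'E'
from fit import *
A=load("scene10");B=load("top10")
A0=load("scene0")
g=A["pixels"].mean(2)
for v in(276,279,282,285): print(v,g[v,322:332].astype(int),"...",g[v,366:380].astype(int))
C=overlay(A,'',[(.4938,.2632,0,.061),(.4965,.2600,0,.055),(.4938,.2632,0,.055)][:2],318,255,65,50,12)
D=overlay(A,'',[],318,255,65,50,12)
C=np.clip(C.astype(float)**.6*9,0,255).astype('uint8');D=np.clip(D.astype(float)**.6*9,0,255).astype('uint8')
cv2.imwrite("pics/b1.png",C);cv2.imwrite("pics/b2.png",D)
E
```

```text
276 [ 79  71  90 117 120 109  94  86  94  89] ... [138 136 135 135 127 129 134 177 233 247 222 144 111 107]
279 [ 94  94 110 130 143 127 104  90  88  93] ... [127 129 129 128 128 129 134 189 243 250 222 150 110 105]
282 [ 98  95  99 128 181 219 205 161 108  90] ... [127 128 130 128 125 120 144 220 252 252 214 138 109 107]
285 [ 95  95  96 100 115 167 215 228 206 156] ... [129 128 124 118 118 137 211 250 252 235 164 113 108 108]
```

View pics/b1.png

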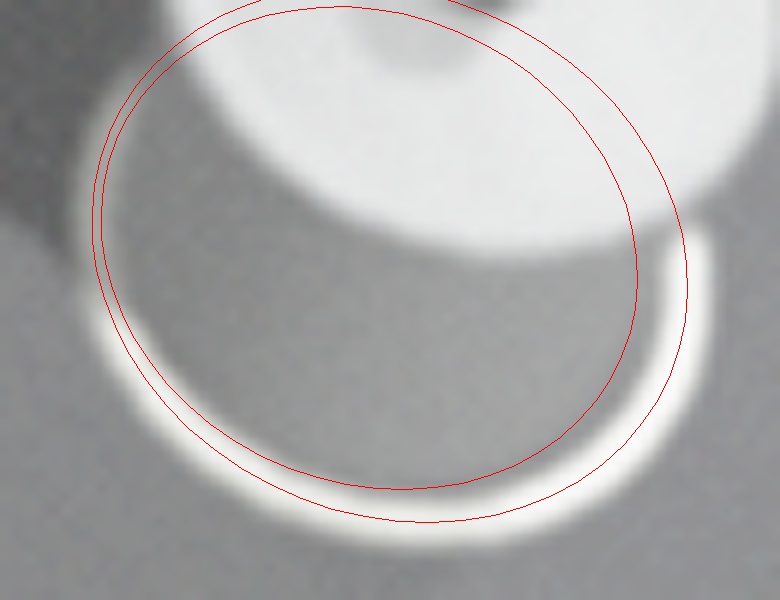

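View pics/b2.png

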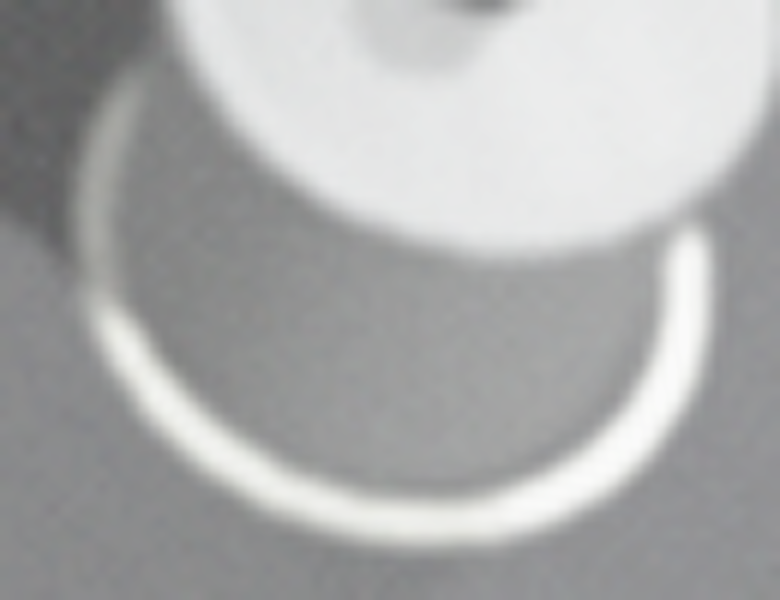

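The ring overlay lies on the painted line. The pot base has a visible dark gap on its right, about (650,280), and touches the line on the left, so it sits about 4 mm off. The knob fit agrees: +3 mm in x and −3 mm in y. I'll regrip and nudge it.

```bash
python3 - <<'E'
from m import *
from fit import fitknob
move_to([.4938,.263,.17],rot(0))
line_to([.4938,.263,.093],feed=.15)
gripper_close(30); print(read_state()['finger_gap'])
line_to([.4907,.2662,.093],feed=.02); pause(.1)
s=read_state();print(s['time'],s['tool_pos'],s['wrist_force'])
release()
line_to([.4907,.2662,.17],feed=.25)
move_to([.4905,-.12,.25],rot(0)) 
for n in("scene","top"):
    im=get_image(n);np.savez(n+"11.npz",**im);print(fitknob(load(n+"11"),(.4935,.263)))
A=load("scene11")
C=overlay(A,'',[],318,255,65,50,12);C=np.clip(C.astype(float)**.6*9,0,255).astype('uint8');cv2.imwrite("pics/b3.png",C)
print(read_state()['time'])
both("nip.png",[(210,205,60,55),(225,140,45,45)],(A,load("top11")),[],7)
E
```

```text
0.024821261725378952
21.8583 [0.4917 0.2664 0.0936] [ 2.6799 -1.8203  5.4973]
(array([0.4947, 0.2644]), np.float64(22.574924567823487))
(array([0.4949, 0.2616]), np.float64(3.7486129771373156))
24.5
```

View pics/b3.png

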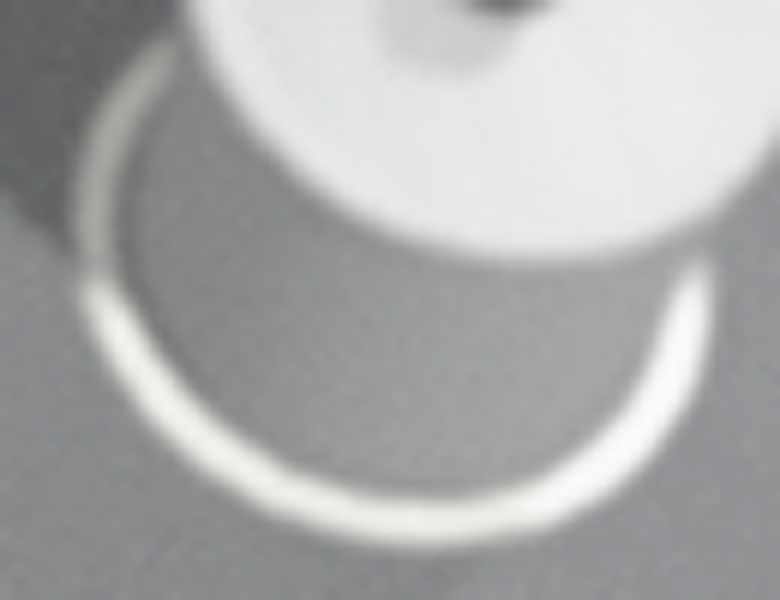

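View pics/nip.png

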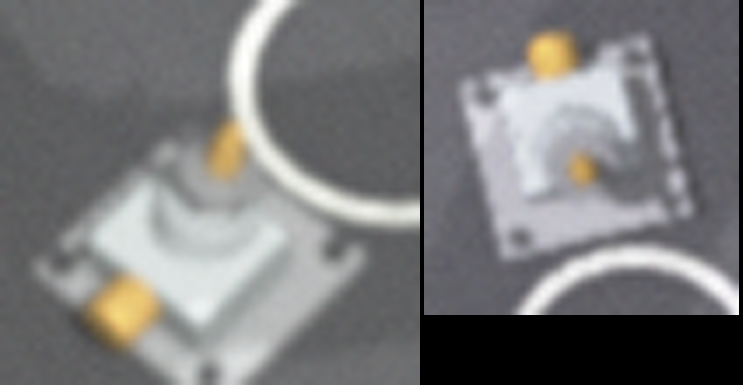

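```bash
python3 - <<'E'
from m import *
A=load("scene11");B=load("top11")
for im,(u,v,w,h) in((A,(234,215,14,20)),(B,(242,156,12,14))):
    c=im["pixels"][v:v+h,u:u+w].astype(float);s=np.clip(c[:,:,0]-c[:,:,2]-10,0,None)
    ys,xs=np.mgrid[v:v+h,u:u+w];m=s.sum();cx,cy=(s*xs).sum()/m,(s*ys).sum()/m
    C=np.cov(np.vstack([xs.ravel(),ys.ravel()]),aweights=s.ravel());e=np.linalg.eigh(C);print("centroid",cx,cy,"major",e[1][:,1],np.sqrt(e[0]))
    print(s.astype(int))
P,r=tri([(A,(242.2,225.7)),(B,(246.9,163.6))]);print(P,r)
for yaw in(0,13,-13):
    y=np.radians(yaw);d=np.array([-np.sin(np.radians(25))*np.cos(y),-np.sin(np.radians(25))*np.sin(y),np.cos(np.radians(25))])
    for im in(A,B): print(yaw,proj(im,P+d*.01)[0]-proj(im,P-d*.01)[0])
E
```

```text
centroid 242.04598930481282 226.09376114081996 major [-0.2471  0.969 ] [1.3644 2.1961]
[[ 0  0  0  0  0  0  0  0  0  0  0  0  0  0]
 [ 0  0  0  0  0  0  0  0  0  0  0  0  0  0]
 [ 0  0  0  0  0  0  0  0  0  0  0  0  0  0]
 [ 0  0  0  0  0  0  0  0  0  0  0  0  0  0]
 [ 0  0  0  0  0  0  0  0  0  0  0  0  0  0]
 [ 0  0  0  0  0  0  0  0  0  0  0  0  0  0]
 [ 0  0  0  0  0  0  0  0  2  8  0  0  0  0]
 [ 0  0  0  0  0  0  0 12 38 42 22  0  0  0]
 [ 0  0  0  0  0  0  7 38 72 77 44  5  0  0]
 [ 0  0  0  0  0  0 25 64 91 92 59 14  0  0]
 [ 0  0  0  0  0  6 45 79 98 97 67 20  0  0]
 [ 0  0  0  0  0 17 60 87 97 90 64 19  0  0]
 [ 0  0  0  0  0 25 68 91 97 88 55 15  0  0]
 [ 0  0  0  0  0 25 65 89 93 76 42  5  0  0]
 [ 0  0  0  0  0 17 48 72 74 54 23  0  0  0]
 [ 0  0  0  0  0  0 19 34 38 23  4  0  0  0]
 [ 0  0  0  0  0  0  0  2  5  0  0  0  0  0]
 [ 0  0  0  0  0  0  0  0  0  0  0  0  0  0]
 [ 0  0  0  0  0  0  0  0  0  0  0  0  0  0]
 [ 0  0  0  0  0  0  0  0  0  0  0  0  0  0]]
centroid 247.125250501002 163.78456913827657 major [0.3653 0.9309] [1.0263 1.1854]
[[ 0  0  0  0  0  0  0  0  0  0  0  0]
 [ 0  0  0  0  0  0  0  0  0  0  0  0]
 [ 0  0  0  0  0  0  0  0  0  0  0  0]
 [ 0  0  0  0  0  0  0  0  0  0  0  0]
 [ 0  0  0  0  0  0  0  0  0  0  0  0]
 [ 0  0  0  0  5  8  0  0  0  0  0  0]
 [ 0  0  0  0 37 53 32  0  0  0  0  0]
 [ 0  0  0 16 69 89 68 25  0  0  0  0]
 [ 0  0  0 22 72 97 84 41  0  0  0  0]
 [ 0  0  0  6 47 79 68 25  0  0  0  0]
 [ 0  0  0  0  7 32 16  0  0  0  0  0]
 [ 0  0  0  0  0  0  0  0  0  0  0  0]
 [ 0  0  0  0  0  0  0  0  0  0  0  0]
 [ 0  0  0  0  0  0  0  0  0  0  0  0]]
[0.6506 0.0242 0.0654] [-0.1588 -0.017  -0.1253  0.1555]
0 [ 2.6021 -5.6746]
0 [-0.0589  1.9888]
13 [ 2.0967 -6.1517]
13 [0.5523 1.9132]
-13 [ 2.9637 -5.1123]
-13 [-0.6714  1.926 ]
```

```bash
cat > nip.py <<'E'
from h import *
from scipy.optimize import minimize
def axis(yaw,lean=25):
    y,l=np.radians(yaw),np.radians(lean); return np.array([-np.sin(l)*np.cos(y),-np.sin(l)*np.sin(y),np.cos(l)])
def setup(im,u,v,w,h):
    c=im["pixels"][v:v+h,u:u+w].astype(float);s=np.clip((c[:,:,0]-c[:,:,2]-8)/92,0,1);return im,u,v,w,h,s
def model(S,P,d):
    im,u,v,w,h,s=S;k=10
    e1=np.cross(d,[0,1,0]);e1/=np.linalg.norm(e1);e2=np.cross(d,e1);a=np.linspace(0,2*np.pi,30)[:,None]
    Q=np.vstack([proj(im,P+d*t+r*(np.cos(a)*e1+np.sin(a)*e2)) for t,r in((0,.0065),(.011,.0065),(.020,.0025))])
    hl=cv2.convexHull(((Q-[u,v]+.5)*k*16).round().astype(np.int32))
    m=np.zeros((h*k,w*k),np.uint8);cv2.fillConvexPoly(m,hl,255,shift=4)
    return cv2.resize(cv2.GaussianBlur(m/255.,(0,0),.8*k),(w,h),interpolation=cv2.INTER_AREA)
def fit(SS,yaw=13.1,zfix=None,fityaw=False):
    def f(p):
        d=axis(p[3]*10 if fityaw else yaw); P=np.array([p[0],p[1],p[2] if zfix is None else zfix])
        return sum(((model(S,P,d)-S[5])**2).sum() for S in SS)
    p0=np.array([.654,.025,.056,1.3]);sx=[p0]+[p0+.004*np.eye(4)[i]*(1 if i<3 else 150) for i in range(4)]
    r=minimize(f,p0,method="Nelder-Mead",options=dict(initial_simplex=sx,xatol=5e-5,fatol=1e-3,maxiter=600));return r.x,r.fun
E
python3 - <<'E'
from nip import *
np.set_printoptions(precision=4,suppress=True)
A=setup(load("scene11"),234,215,14,20);B=setup(load("top11"),242,156,12,14)
print(fit([A,B])); print(fit([A,B],fityaw=True)); print(fit([A,B],zfix=.055)); print("scene",fit([A],zfix=.055),"top",fit([B],zfix=.055))
E
python3 - <<'E'
from h import *
# overlay: collar circle + plate; and gauge grip yaw crop
A=load("scene11");B=load("top11")
both("gz.png",[(212,112,36,46),(325,198,36,32)],(A,B),[],10)
E
```

```text
(array([0.6534, 0.024 , 0.0556, 1.7015]), np.float64(2.0935187706791814))
(array([0.6534, 0.0241, 0.0558, 1.6478]), np.float64(2.1098692497532356))
(array([0.6534, 0.0238, 0.0537, 2.0695]), np.float64(2.128832764213713))
scene (array([0.6532, 0.0237, 0.0535, 2.0973]), np.float64(0.7710100370012016)) top (array([0.6535, 0.0239, 0.0595, 1.6061]), np.float64(1.2734431412205476))
```

View pics/gz.png

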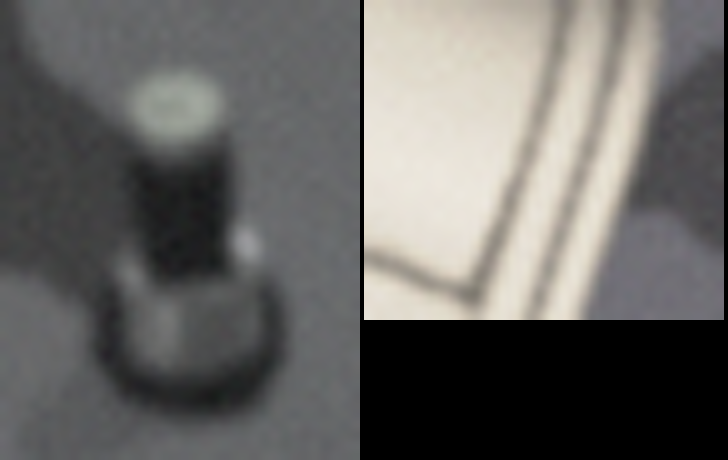

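```bash
python3 - <<'E'
from m import *
A=load("scene11");B=load("top0")
c=np.array([.4905,-.271,.041])
for a in range(-45,-9,5):
    r=np.radians(a);d=np.array([np.cos(r),np.sin(r),0]);n=np.array([-d[1],d[0],0])*.014
    q=proj(A,[c+n-d*.014,c+n+d*.014]);print(a,q[1]-q[0])
g=(.4905,-.271)
pts=[]
for a in(-30,):
  r=np.radians(a);sq=[np.array([g[0],g[1],z])+.0198*np.array([np.cos(r+np.pi/4+k*np.pi/2),np.sin(r+np.pi/4+k*np.pi/2),0]) for z in(.041,.091) for k in range(5)]
  pts=[np.array(sq)]
both("gz2.png",[(212,112,36,46),(325,198,36,32)],(load("scene0"),B),[(*g,.101,.014),(*g,.041,.02)],10,pts)
s=read_state();print(s['joint_positions'])
for yaw in(-30,60,-120,150):
    print(yaw,inverse_kinematics([.4905,-.271,.1],rot(0,yaw)))
for yaw in(13.5,103.5,-76.5,-166.5):  # tool along -nipple axis rotated about it by grasp choice
    from nip import axis
    x=-axis(13.5);y0=np.array([-np.sin(np.radians(13.5)),np.cos(np.radians(13.5)),0]);z0=np.cross(x,y0)
    k=np.radians(yaw-13.5);y=np.cos(k)*y0+np.sin(k)*z0
    R=np.c_[x,y,np.cross(x,y)];P=np.array([.6534,.024,.0556])
    print("nip",yaw,inverse_kinematics(P+.1*axis(13.5),R),inverse_kinematics(P,R))
E
```

```text
-45 [-9.2851 -1.123 ]
-40 [-9.4145 -0.5321]
-35 [-9.4709  0.0629]
-30 [-9.4538  0.6575]
-25 [-9.3635  1.2468]
-20 [-9.2006  1.8263]
-15 [-8.9665  2.3913]
-10 [-8.6631  2.9374]
[-20.9809   2.3016 -11.7081  76.044    0.0135 -21.0764]
-30 [-35.5299  13.5775 -17.3188  59.1037   0.      -5.5299]
60 [-35.5299  13.5775 -17.3188  59.1037   0.     -95.5299]
-120 [-35.5299  13.5775 -17.3188  59.1037   0.      84.4701]
150 [-35.5299  13.5775 -17.3188  59.1037   0.     174.4701]
nip 13.5 [ -9.8034   1.2837 -30.5933  34.9392   9.6244 -21.3248] [ -7.9483  11.6532 -31.742   23.1432   8.8898 -19.5988]
nip 103.5 [ -9.8034   1.2837 -30.5933  34.9392   9.6244  68.6752] [ -7.9483  11.6532 -31.742   23.1432   8.8898  70.4012]
nip -76.5 [  -9.8034    1.2837  -30.5933   34.9392    9.6244 -111.3248] [  -7.9483   11.6532  -31.742    23.1432    8.8898 -109.5988]
nip -166.5 [ -9.8034   1.2837 -30.5933  34.9392   9.6244 158.6752] [ -7.9483  11.6532 -31.742   23.1432   8.8898 160.4012]
```

View pics/gz2.png

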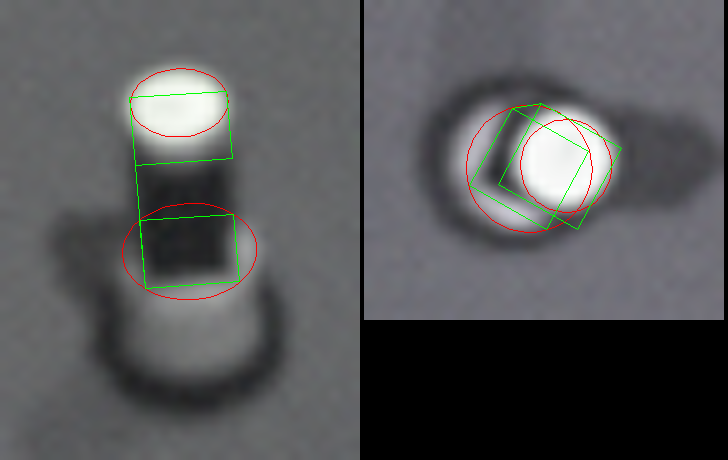

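The pot is centred: the gaps look even in the crop, and the knob fit gives (.4948,.263) against the ring at (.4938,.263). The nipple fits at (.653,.024,.056) and leans along yaw ≈ 14°. The gauge flats are at ≈ −34°. Now taking the gauge.

```bash
python3 - <<'E'
from m import *
g=[.4908,-.2705];R=rot(0,-34)
move_to([*g,.10],R)
line_to([*g,.014],feed=.12); pause(.1)
s=read_state();print(s['time'],s['tool_pos'],s['wrist_force'])
im=get_image("scene");np.savez("scene12.npz",**im)
c=overlay(im,'',[],200,85,70,75,8);cv2.imwrite("pics/g12.png",np.clip(c.astype(float)**.6*9,0,255).astype('uint8'))
E
```

```text
26.325 [ 0.4919 -0.2711  0.0152] [ 0.4225 -0.6046  0.12  ]
```

View pics/g12.png

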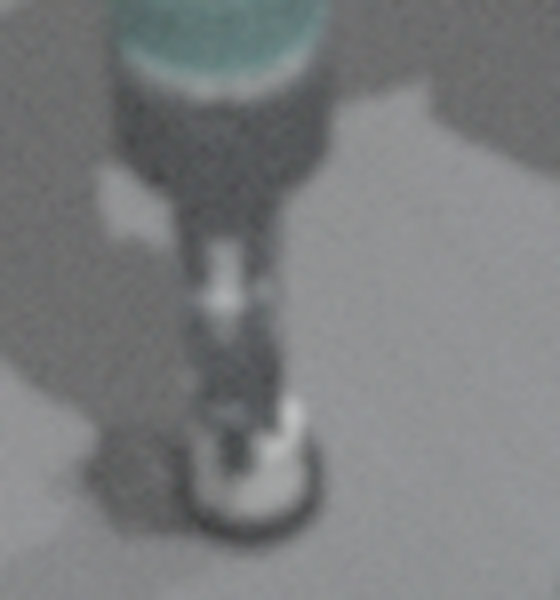

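The near finger sits about 3.5 mm to the left of the gauge axis, the same bias as seen at the ring. I'll shift and grip.

```bash
python3 - <<'E'
from m import *
from nip import axis
line_to([.4882,-.2687,.014],feed=.05)
gripper_close(80); s=read_state();print(s['time'],s['tool_pos'],s['wrist_force'],s['finger_gap'])
zg=s['tool_pos'][2]
line_to([.4882,-.2687,.13],feed=.15)
s=read_state();print(s['finger_gap'],s['wrist_force'])
ax=axis(14);x=-ax;r=np.radians(14);y=np.array([-np.sin(r),np.cos(r),0]);R=np.c_[x,y,np.cross(x,y)]
P=np.array([.6534,.024,.0556])
# mouth = rep + 9mm * x ; want mouth at P + .05 ax
move_to(P+ax*(.050+.009),R); pause(.2)
s=read_state();print(s['time'],s['tool_pos'],s['finger_gap'],np.array(s['wrist_force']))
for n in("scene","top"):
    im=get_image(n);np.savez(n+"13.npz",**im)
A=load("scene13");B=load("top13");p=np.array(s['tool_pos'])
xx=np.array(s['tool_rot'])[:,0]
L=[np.array([p+xx*d for d in(.009,-.04,-.087)]),np.array([P,P+ax*.02])]
both("i13.png",[(210,165,65,80),(220,140,60,60)],(A,B),[],6,L)
both("i13b.png",[(210,165,65,80),(220,140,60,60)],(A,B),[],6)
E
```

```text
27.1917 [ 0.4886 -0.2689  0.0143] [-0.3358  0.0015  1.595 ] 0.027236118870466935
0.027700207635243945 [ 0.7719 -0.009  -1.9519]
29.4917 [0.6298 0.0167 0.1094] 0.02740037680663878 [ 0.7249  0.0494 -2.1256]
```

View pics/i13.png

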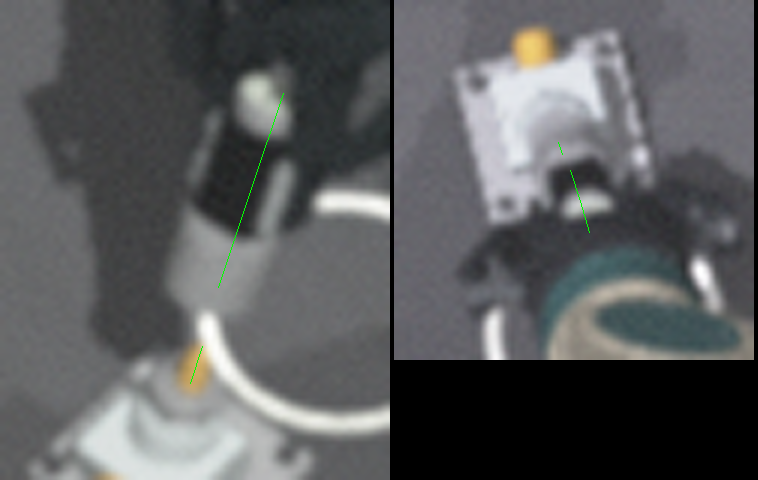

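View pics/i13b.png

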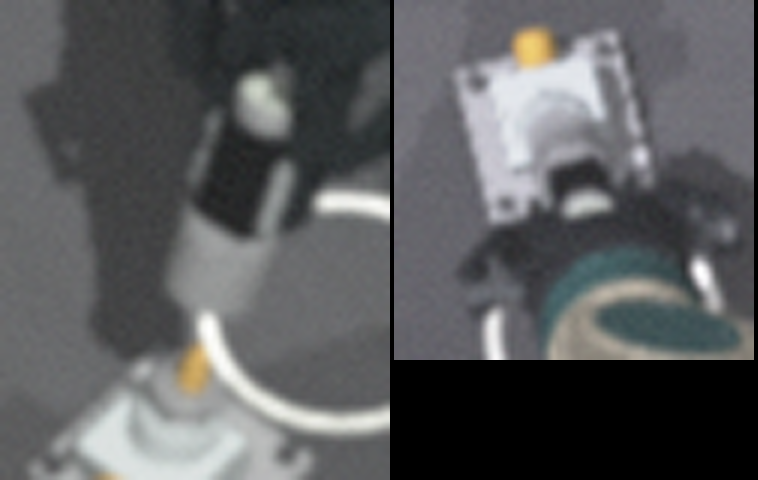

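In the scene crop the socket axis runs parallel to the nipple axis but about 12 px (4.5 mm) to the left of it. The top view shows about 1 px to the right. Both fit a bias of (+3.6, −2.6) mm, so I'll correct by that and look again nearer.

```bash
python3 - <<'E'
from m import *
from nip import axis
ax=axis(14);P=np.array([.6534-.0036,.024+.0026,.0556])
line_to(P+ax*(.028+.009),feed=.06); pause(.2)
s=read_state();print(s['time'],s['tool_pos'],np.array(s['wrist_force']))
for n in("scene","top"):
    im=get_image(n);np.savez(n+"14.npz",**im)
A=load("scene14");B=load("top14")
P0=np.array([.6534,.024,.0556])
L=[np.array([P0,P0+ax*.12])]
both("i14.png",[(212,170,55,75),(222,145,50,50)],(A,B),[],7,L)
both("i14b.png",[(212,170,55,75),(222,145,50,50)],(A,B),[],7)
E
```

```text
30.2917 [0.635  0.0228 0.0895] [ 0.4123  0.1481 -1.4803]
```

View pics/i14.png

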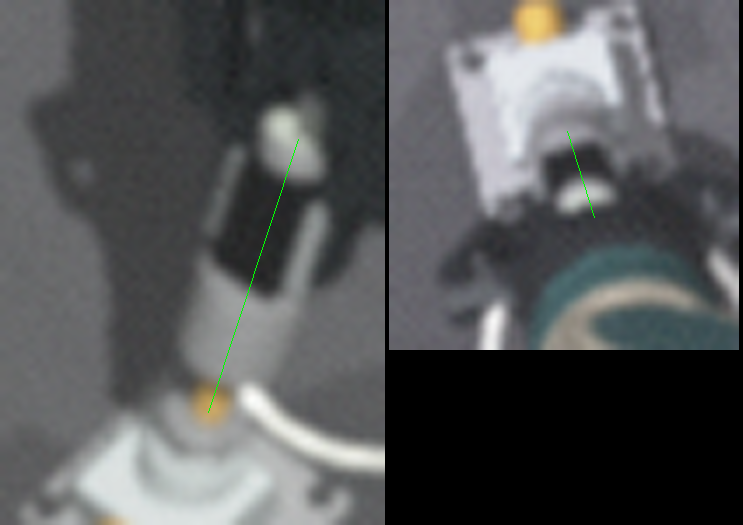

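View pics/i14b.png

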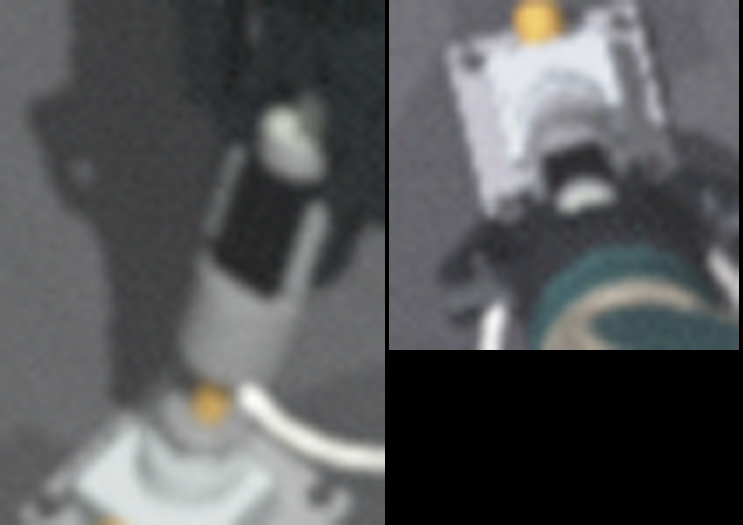

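The nipple axis line now runs through the socket and dial to within about 1 mm in both views. Inserting while watching the force.

```bash
python3 - <<'E'
from m import *
from nip import axis
ax=axis(14);P=np.array([.6534-.0036,.024+.0026,.0556]);x=-ax
f0=np.array(read_state()['wrist_force'])
for h in(.020,.014,.009,.005,.003,.001):
    line_to(P+ax*(h+.009),feed=.04)
    s=read_state();f=np.array(s['wrist_force'])-f0;fa=f@ax
    print(h,round(s['time'],2),"h_true",round((np.array(s['tool_pos'])-P)@ax-.009,4),"Fax",round(fa,1),"Flat",f-fa*ax,"gap",round(s['finger_gap'],4))
    if np.linalg.norm(f)>9: break
im=get_image("scene");np.savez("scene15.npz",**im)
both("i15.png",[(205,165,65,85)],(load("scene15"),),[],7)
E
```

```text
0.02 30.74 h_true 0.0195 Fax 0.2 Flat [ 0.378  -0.3073  0.1363] gap 0.0277
0.014 31.04 h_true 0.0136 Fax 0.5 Flat [0.5171 1.0193 0.3489] gap 0.0273
0.009 31.32 h_true 0.0086 Fax -1.1 Flat [-0.494  -2.8282 -0.5426] gap 0.0275
0.005 31.57 h_true 0.0046 Fax -1.8 Flat [-0.5115 -3.0429 -0.5747] gap 0.0275
0.003 31.82 h_true 0.0028 Fax -2.4 Flat [-1.2341 -4.3365 -1.0476] gap 0.0275
0.001 32.07 h_true 0.0009 Fax -1.1 Flat [-1.6141 -4.4457 -1.2318] gap 0.0278
```

View pics/i15.png

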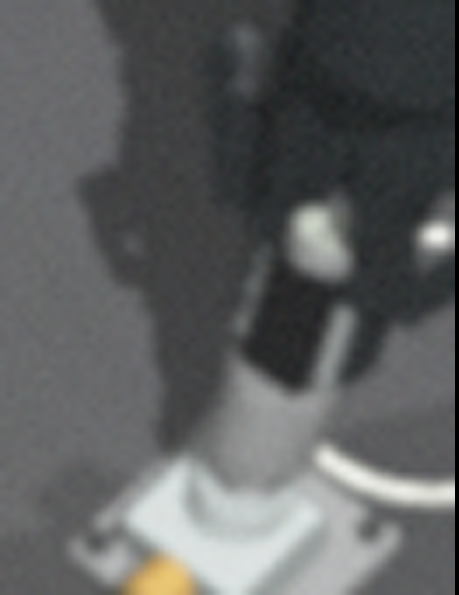

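The socket is over the nipple (scene crop around (265,440)), with a 4.5 N side force along −y. I'll relieve that by about 1 mm and press on.

```bash
python3 - <<'E'
from m import *
from nip import axis
ax=axis(14);P=np.array([.6534-.0036-.0003,.024+.0026-.0012,.0556])
fb=np.array([.41,.15,-1.48])
for h in(.001,-.0005,-.002,-.0035,-.005,-.0065,-.008,-.009):
    line_to(P+ax*(h+.009),feed=.03); pause(.1)
    s=read_state();f=np.array(s['wrist_force'])-fb;fa=f@ax
    print(h,round(s['time'],2),"h_true",round((np.array(s['tool_pos'])-P)@ax-.009,4),"Fax",round(fa,1),"Flat",f-fa*ax,"T",np.array(s['wrist_torque']),"gap",round(s['finger_gap'],4))
    if np.linalg.norm(f)>22: break
E
```

```text
0.001 32.47 h_true 0.0009 Fax -1.0 Flat [-1.6288 -3.1966 -1.0976] T [-0.8307  0.9281 -0.2405] gap 0.0274
-0.0005 32.82 h_true -0.0006 Fax -0.9 Flat [-2.9011 -2.3517 -1.5779] T [-0.7276  0.9353 -0.2197] gap 0.0274
-0.002 33.17 h_true -0.0018 Fax 4.1 Flat [-2.0912 -2.705  -1.2513] T [-0.7831  1.2252 -0.2318] gap 0.0274
-0.0035 33.52 h_true -0.003 Fax 7.3 Flat [-3.8704 -2.5663 -2.0407] T [-0.678   1.3621 -0.1485] gap 0.0279
-0.005 33.87 h_true -0.0044 Fax 9.1 Flat [-4.4842 -1.6514 -2.2152] T [-0.7852  1.396  -0.2182] gap 0.0272
-0.0065 34.22 h_true -0.006 Fax 8.0 Flat [-3.3721 -1.1899 -1.66  ] T [-0.7701  1.3837 -0.1786] gap 0.0276
-0.008 34.57 h_true -0.0076 Fax 6.8 Flat [-3.2138 -2.7566 -1.7651] T [-0.7825  1.3098 -0.2221] gap 0.0274
-0.009 34.92 h_true -0.0087 Fax 5.3 Flat [-3.2827 -2.6206 -1.7809] T [-0.7801  1.3178 -0.1989] gap 0.0274
```

Contact came at about −1.5 mm, then the peak, then the fall-off, so the collar has snapped through. Going on until the stop carries force.

```bash
python3 - <<'E'
from m import *
from nip import axis
ax=axis(14);P=np.array([.6534-.0036-.0010,.024+.0026-.0020,.0556])
fb=np.array([.41,.15,-1.48])
for h in(-.0095,-.0102,-.0109,-.0116,-.0123,-.013):
    line_to(P+ax*(h+.009),feed=.03); pause(.12)
    s=read_state();f=np.array(s['wrist_force'])-fb;fa=f@ax
    print(h,round(s['time'],2),"h_true",round((np.array(s['tool_pos'])-P)@ax-.009,4),"Fax",round(fa,1),"Flat",f-fa*ax,"gap",round(s['finger_gap'],4))
    if fa>13 or np.linalg.norm(f)>25: break
im=get_image("scene");np.savez("scene16.npz",**im)
im=get_image("top");np.savez("top16.npz",**im)
both("i16.png",[(205,165,65,85),(215,140,60,60)],(load("scene16"),load("top16")),[],6)
E
```

```text
-0.0095 35.28 h_true -0.0092 Fax 6.4 Flat [-2.4158  0.6927 -1.0149] gap 0.0273
-0.0102 35.65 h_true -0.01 Fax 7.5 Flat [-1.5692  0.9852 -0.5989] gap 0.0279
-0.0109 36.02 h_true -0.0101 Fax 14.9 Flat [-3.166   1.8461 -1.2242] gap 0.0277
```

View pics/i16.png

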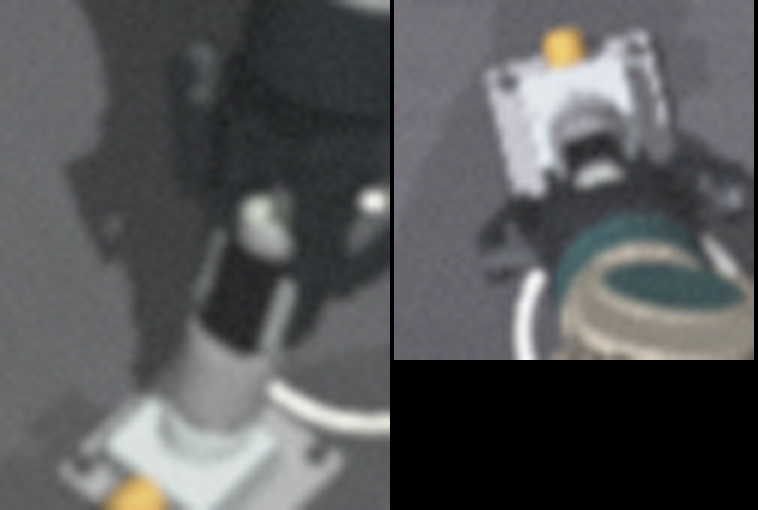

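The stop has been reached: 8.3 mm beyond first contact, the force jumped from 7 to 15 N, and the collar is no longer visible above the block. One stability check and a look at the whole bench, then I hand in.

```bash
python3 - <<'E'
from m import *
from fit import fitknob
from nip import axis
pause(.6);s=read_state();print(s['time'],(np.array(s['wrist_force'])-[.41,.15,-1.48])@axis(14),s['tool_pos'],s['finger_gap'])
for n in("scene","top"): print(fitknob(load(n+"16"),(.4945,.263)))
a=load("scene16")["pixels"][:,:,::-1];cv2.imwrite("pics/end.png",cv2.resize(a,(800,600)))
E
```

```text
36.7167 14.506585659285687 [0.6498 0.0254 0.0549] 0.027394124191045487
(array([0.4949, 0.2644]), np.float64(22.53637028761809))
(array([0.495 , 0.2616]), np.float64(3.7974364682671142))
```

View pics/end.png

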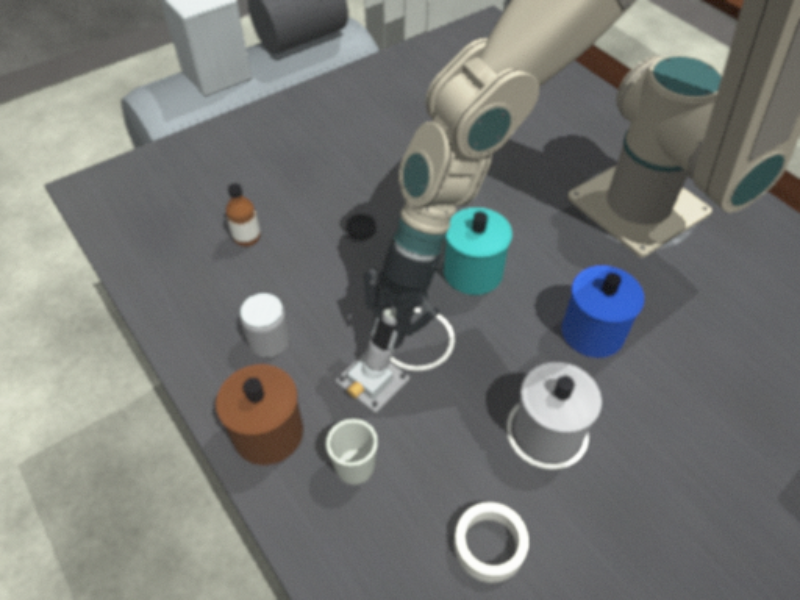

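The pot stands on the side ring at (550,430). The gauge is seated on the nipple at (380,350), and the tape, bottle, beaker, tin and other pots are where they were.

```bash
python3 -c "
from station import *
print(finish_job(), read_state()['time'])"
```

```text
the job is handed in; nothing more can be done
the job is handed in; nothing more can be done
```

The job is done and handed in about 37 s into the 58 s allowed, with the gauge still gripped and the collar held down.

- **Pot:** I slid it by its knob at constant height onto the side ring. A picture showed it about 4 mm off, so I regripped it and nudged it. The last two-view fit puts it at (0.495, 0.263), against the ring centre at (0.494, 0.263). The views differ from each other by about 3 mm in y.
- **Lifting:** the upward force at the end of the nudge was 5.5 N, below the pot's weight of about 6.4 N. I did not check directly for lift.
- **Gauge:** I took it from its cup and pressed it along the leaning nipple. Axial force rose to about 9 N, fell to about 5–6 N after the snap, then jumped to about 15 N at the stop. That is about 8.3 mm of measured travel after first contact, against a stop at 8 mm. It still read 14.5 N after a 0.6 s hold, at a grip setting of 80 N.

**What disagreed:**
- **Finger ends:** in the pictures they lay about 34 mm behind the stated TCP, so my first grip closed in the air above the knob without touching anything. I corrected for this from then on.
- **Sideways bias:** the arm also showed about 3–4 mm of sideways bias against the cameras, which I corrected by looking.
- **Peak force:** the snap-through peak read about 9 N rather than the stated 12 N, because I sampled it only every 1.5 mm.
- **Side force:** the socket still carries a side force of about 4 N on the nipple, so it is seated but not perfectly free of side load.

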